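# Tip only the tomatoes from the two-section dish

### The job

Pick up the blue two-section dish by its upright wooden grip, turn it so that the cherry tomatoes' side faces down over the wooden salad bowl and tip all four tomatoes into the bowl; all four olives must stay in their own section. Then set the dish down level in the sunk well of the round dark serving board and let go. Leave the salad bowl upright where it stands and do not disturb the tumbler, the garlic or the pepper shaker.

Things in the scene. Friction and masses are not known exactly. Their poses are not given: they have to be found in the camera images.
- dish: loose round blue two-section dish, 0.32 kg, any yaw: rim 182 mm wide and 42 mm high, wall 4 mm, foot 98 mm wide and 7 mm high, inner floor 8 mm above the underside. A divider 9 mm thick, as high as the rim, runs along its x axis: tomatoes on the +y side, olives on the -y side. On its middle stands a wooden grip plate (see dish_grip). Origin: centre of the underside, z up
- dish_grip (a point): point to hold, 68 mm above the dish's underside, axes as the dish: middle of the upright grip plate, 60 mm long (x), 10 mm thick (y), flat faces, half-round top ending 92 mm above the underside. Fingers close along the dish's y; with the TCP here the fingertips end 49 mm above the underside, clear of the food. The mass centre lies below, so the dish hangs level
- dish_lip (a point): rim of the tomato section, at dish (0, 90, 42) mm; tomatoes leave here when the dish is tipped about its x axis with +y going down. Inside, the wall slopes outward at about 40 degrees from level, so the balls roll out only beyond that tip: 65 to 70 degrees empty the section, and the olives then lie against the divider and stay
- salad_bowl: loose turned wooden bowl, 0.6 kg, 180 mm across the rim, 168 mm across inside at the rim, 70 mm high, inner floor 8 mm up; origin at the centre of the underside
- salad_bowl_mouth (a point): centre of the salad bowl's mouth, at rim height (70 mm above its underside)
- board: round serving board of dark wood, fixed to the worktop, 138 mm in diameter and 16 mm high, with a round well sunk in its top: about 108 mm wide, 6 mm deep. Origin at the centre of the underside
- board_well (a point): centre of the floor of the board's well, 10 mm above the worktop: the dish's underside rests here, its 98 mm foot inside the well
- tomato0: cherry tomato, a red ball of 25 mm diameter (12 g) with a small green calyx; origin at its centre. It starts in the tomato section (+y side) of the dish
- tomato1: cherry tomato, a red ball of 25 mm diameter (12 g) with a small green calyx; origin at its centre. It starts in the tomato section (+y side) of the dish
- tomato2: cherry tomato, a red ball of 25 mm diameter (12 g) with a small green calyx; origin at its centre. It starts in the tomato section (+y side) of the dish
- tomato3: cherry tomato, a red ball of 25 mm diameter (12 g) with a small green calyx; origin at its centre. It starts in the tomato section (+y side) of the dish
- olive0: green olive, 26 mm long and 20 mm thick (10 g), rolls; origin at its centre, long axis = its x. It starts in the olive section (-y side) of the dish
- olive1: green olive, 26 mm long and 20 mm thick (10 g), rolls; origin at its centre, long axis = its x. It starts in the olive section (-y side) of the dish
- olive2: green olive, 26 mm long and 20 mm thick (10 g), rolls; origin at its centre, long axis = its x. It starts in the olive section (-y side) of the dish
- olive3: green olive, 26 mm long and 20 mm thick (10 g), rolls; origin at its centre, long axis = its x. It starts in the olive section (-y side) of the dish
- pan_handle_end (a point): an obstacle, always here: near end of a thin dark handle that juts 135 mm from the bowls on the dish rack towards the robot, 0.37 to 0.40 m above the worktop; tip at x 0.57, y 0.12, running back to x 0.70, y 0.21. Carry things past on the robot's side of it. The wooden dish rack itself, 0.25 m high, stands beyond x = 0.63 from y = -0.05 to 0.36
- glass_tumbler: clear glass tumbler, 81 mm wide, 91 mm high, a bystander that must stay where it stands; origin at the centre of its underside
- garlic: garlic bulb, 54 mm wide, 53 mm high, a bystander that must stay where it stands; origin at the centre of its underside
- pepper_mill: small glass pepper shaker with a grey top, 44 mm wide, 90 mm high, a bystander that must stay where it stands; origin at the centre of its underside

How it is judged:
On the way, in this order (a step that is already met when the one before it is completed fails the run):
1. the dish is lifted off the worktop, with the olives in their section (height (world z) of dish above 0.04 m and y of olive0 in the frame of dish between -0.085 and -0.004 m and x of olive0 in the frame of dish between -0.085 and 0.085 m and z of olive0 in the frame of dish between 0.008 and 0.055 m and y of olive1 in the frame of dish between -0.085 and -0.004 m and x of olive1 in the frame of dish between -0.085 and 0.085 m and z of olive1 in the frame of dish between 0.008 and 0.055 m and y of olive2 in the frame of dish between -0.085 and -0.004 m and x of olive2 in the frame of dish between -0.085 and 0.085 m and z of olive2 in the frame of dish between 0.008 and 0.055 m and y of olive3 in the frame of dish between -0.085 and -0.004 m and x of olive3 in the frame of dish between -0.085 and 0.085 m and z of olive3 in the frame of dish between 0.008 and 0.055 m), for 0.2 s.
2. the dish is tipped, with the lip of the tomato section over the salad bowl (angle between dish's own z axis and vertical above 0.6 rad and horizontal distance between dish_lip and salad_bowl_mouth below 0.085 m), for 0.2 s.
3. all four tomatoes are in the salad bowl and all four olives still in their section (horizontal distance between each of tomato0, tomato1, tomato2, tomato3 and salad_bowl below 0.08 m and z of tomato0 in the frame of salad_bowl between 0.01 and 0.062 m and z of tomato1 in the frame of salad_bowl between 0.01 and 0.062 m and z of tomato2 in the frame of salad_bowl between 0.01 and 0.062 m and z of tomato3 in the frame of salad_bowl between 0.01 and 0.062 m and y of olive0 in the frame of dish between -0.085 and -0.004 m and x of olive0 in the frame of dish between -0.085 and 0.085 m and z of olive0 in the frame of dish between 0.008 and 0.055 m and y of olive1 in the frame of dish between -0.085 and -0.004 m and x of olive1 in the frame of dish between -0.085 and 0.085 m and z of olive1 in the frame of dish between 0.008 and 0.055 m and y of olive2 in the frame of dish between -0.085 and -0.004 m and x of olive2 in the frame of dish between -0.085 and 0.085 m and z of olive2 in the frame of dish between 0.008 and 0.055 m and y of olive3 in the frame of dish between -0.085 and -0.004 m and x of olive3 in the frame of dish between -0.085 and 0.085 m and z of olive3 in the frame of dish between 0.008 and 0.055 m), for 0.2 s.
At the end, for the whole second after the job is handed in: Four tomatoes inside the salad bowl below its rim; four olives in their own section; the dish level (0.06 rad) in the board's well, on its floor, within 11 mm of its middle; the bowl upright, within 40 mm of where it stood; all at rest and released (all of step 3 and linear speed of each of tomato0, tomato1, tomato2, tomato3, olive0, olive1, olive2, olive3, dish, salad_bowl below 0.03 m/s and horizontal distance between dish and board_well below 0.011 m and height (world z) of dish between 0.006 and 0.0135 m and angle between each of dish, salad_bowl's own z axis and vertical below 0.06 rad and distance of salad_bowl from where it was at the start of the episode below 0.04 m); the robot touches nothing.
It fails at once if the tumbler is pushed more than 25 mm or tipped over (distance of glass_tumbler from where it was at the start of the episode above 0.025 m or angle between glass_tumbler's own z axis and vertical above 0.35 rad).
It fails at once if the garlic is pushed more than 25 mm or tipped over (distance of garlic from where it was at the start of the episode above 0.025 m or angle between garlic's own z axis and vertical above 0.35 rad).
It fails at once if the pepper shaker is pushed more than 25 mm or tipped over (distance of pepper_mill from where it was at the start of the episode above 0.025 m or angle between pepper_mill's own z axis and vertical above 0.35 rad).
It fails at once if the salad bowl is tipped (angle between salad_bowl's own z axis and vertical above 0.35 rad).
It also fails if it takes over 69 s, if anything falls off the work surface, if the arm or the gripper's body presses on something with over 40 N, if the wrist force passes 120 N, or if a joint passes its speed limit or range.

### The arm

A 6-joint arm with a two-finger parallel gripper is mounted at the origin on a cart in front of the work surface, level with it; the furniture and walls round the work are solid. World frame = base frame: x ahead of the robot, y to its left, z up, the work surface at z = 0. Lengths are in m, angles in rad, forces in N, time in s.
With the tool pointing down it reaches from about 0.3 to 0.825 m from the base axis. Payload 5.4 kg.
Tool frame: the origin (TCP) lies between the finger pads, 19 mm behind the fingertips; this is the grasp point; z points along the fingers, y is the line along which they close (so a half turn about z gives the same grasp; the last joint's range is limited). The gripper opens to 92 mm and grips with 3 to 60 N. Pads are 20 mm wide; open, the fingers measure 128 mm over their backs; the gripper's body (75 mm by 189 mm) begins 69 mm behind the grasp point.
Start: joints at [1.038, 0.158, 1.597, -0, 1.386, -0.21], TCP at [0.182, 0.545, 0.233] pointing down, gripper open.
Joint ranges: [-2.91, 2.91], [-0.94, 2.29], [0.18, 2.7], [-1.29, 4.43], [0.17, 2.64], [-3, 3]. Speed limits (rad/s): [2.57, 2.57, 3.14, 3.14, 3.14, 3.14].

### API

Orientations are given as a unit quaternion [w, x, y, z].
In Python, from station import arm, imaging, workorder gives the robot as it stands.
- The arm moves only by the shell command python3 -m creep 'ROWS' [FORCE]. ROWS is JSON, a list of rows, each a list of 7 numbers: the shift along the world's x, y, z in cm, then the turn, a rotation vector about the world's x, y, z in degrees, then the opening, from 0 (shut) to 1 (fully open). A call has exactly 10 rows; each row shifts and turns the commanded pose from where the row before left it; what a row does not reach is not made up. A row lasts 1/8 s, in which the tool goes at most 62.5 mm and 10.7 degrees, less where a joint would pass 70% of its speed; a pose out of reach is approached as far as the arm can. A call with a gripper value outside its range is refused whole. The fingers move at their own pace and stop on an object; FORCE is the grip in N (left out, the last holds). Time passes only in rows, so rows that do not move let the fingers close, or fill a call up. It gives the time, the measured TCP pose, the force, the opening and the grip force at its end, in the units of the state.
- arm.sense(): the state, without advancing time (a new reading comes with each control period).
- imaging.get_image(name): name is "side" or "top" or "wrist"; returns the picture (384x512x3 uint8, red, green, blue); there is no depth.
- imaging.get_calibration(name): a dict with "mtx" (3x3 intrinsics, pixels), "k1" (the pictures are not rectified: a ray, as slopes to the right and down, at radius r is drawn at 1 + k1 r^2 times it, then the intrinsics apply), "rvec" (rotation vector, rad) and "tvec" (3), from world to camera coordinates, as OpenCV has them. Camera axes: x right, y down, z forward; pixel columns grow to the right and rows downward; lengths in m; the calibration is good to about 2 mm. A picture is of the moment at which its call begins: read the wrist's pose just before it. get_calibration takes no time and is no camera call; for the wrist camera it gives the pose at the moment of the call.
- workorder.job_done(): hands the job in; it is judged then, once.
The state is a dict: "clock": time; "joint_pos": joint angles; "joint_vel": joint speeds; "effort": joint torques, N m; "tcp_pos": TCP position; "tcp_rot": TCP orientation; "force": force on the tool from outside, world axes, zero at the start; "wrist_torque": the same for the moment, N m; "grip_width": finger opening in m; "grip_force": force on a finger pad.
Only numpy, scipy, OpenCV 4.12 (cv2) and the standard library are available. Lean on these libraries where they do the work, as an engineer would, in place of code of your own. Each camera call takes 0.05 s, during which the arm holds its last target. There are 200 camera calls.

## Working session

There is one attempt and no reset: what is moved stays moved. The work goes in short steps, Python scripts to look and compute and a shell command to move; the robot and the scene stay as the last step left them, time stands still between calls to the robot, and variables do not carry over. Pictures are saved under pics/ and viewed, at most 10 in all, crops included, and the job is handed in when it is done.

```bash
mkdir -p pics; cat > h.py <<'E'
import numpy as np,cv2
from station import arm,imaging,workorder
def snap(n,f):
    im=imaging.get_image(n); cv2.imwrite('pics/'+f,im[:,:,::-1]); return im
def ray(n,u,v):
    c=imaging.get_calibration(n);K=np.array(c['mtx']);k=c['k1']
    x=cv2.undistortPoints(np.array([[[u,v]]],float),K,np.array([k,0,0,0.]))[0,0]
    R=cv2.Rodrigues(np.array(c['rvec'],float))[0];t=np.array(c['tvec'],float).ravel()
    return -R.T@t, R.T@np.array([x[0],x[1],1])
def at(n,u,v,z):
    o,d=ray(n,u,v); return o+d*(z-o[2])/d[2]
def proj(n,P):
    c=imaging.get_calibration(n)
    return cv2.projectPoints(np.array(P,float).reshape(-1,3),np.array(c['rvec'],float),np.array(c['tvec'],float),np.array(c['mtx']),np.array([c['k1'],0,0,0.]))[0][:,0]
E
python3 - <<'E'
from h import *
a=snap('top','t0.png');b=snap('side','s0.png')
cv2.imwrite('pics/ts0.png',cv2.resize(np.vstack([a,b])[:,:,::-1],(450,600)) if 0 else cv2.resize(np.hstack([a,b])[:,:,::-1],(800,300)))
cv2.imwrite('pics/t0b.png',cv2.resize(a[:,:,::-1],(800,600),interpolation=cv2.INTER_CUBIC))
cv2.imwrite('pics/s0b.png',cv2.resize(b[:,:,::-1],(800,600),interpolation=cv2.INTER_CUBIC))
for n in('top','side'):
    o,d=ray(n,256,192);print(n,o,d)
print(arm.sense())
E
```

```text
top [-0.07046528 -0.01454383  1.67779286] [ 0.34899246  0.14465532 -0.92589529]
side [ 0.16572659 -0.7616969   0.98272071] [ 0.23960951  0.78599389 -0.57003229]
{'clock': 0.1, 'joint_pos': array([ 1.03787495e+00,  1.58971560e-01,  1.59804962e+00, -5.32083696e-06,
        1.38618037e+00, -2.10133523e-01]), 'joint_vel': array([ 0.00031563, -0.00076488, -0.00237988,  0.00024536, -0.00099268,
       -0.00085114]), 'effort': array([ 6.96167263e-04, -3.86504173e+01, -3.22959030e+01,  7.03699258e-02,
        3.38391575e-02, -7.15072724e-05]), 'tcp_pos': array([0.18217412, 0.5448457 , 0.23245386]), 'tcp_rot': array([-2.89609771e-04,  1.60693639e-01,  9.87004006e-01, -7.50513231e-04]), 'force': array([ 0.04302982, -0.96328186, -0.52332844]), 'wrist_torque': array([-0.00523704, -0.00304606,  0.04398456]), 'grip_force': 0.0, 'grip_width': 0.09190462956025296}
```

View pics/t0b.png

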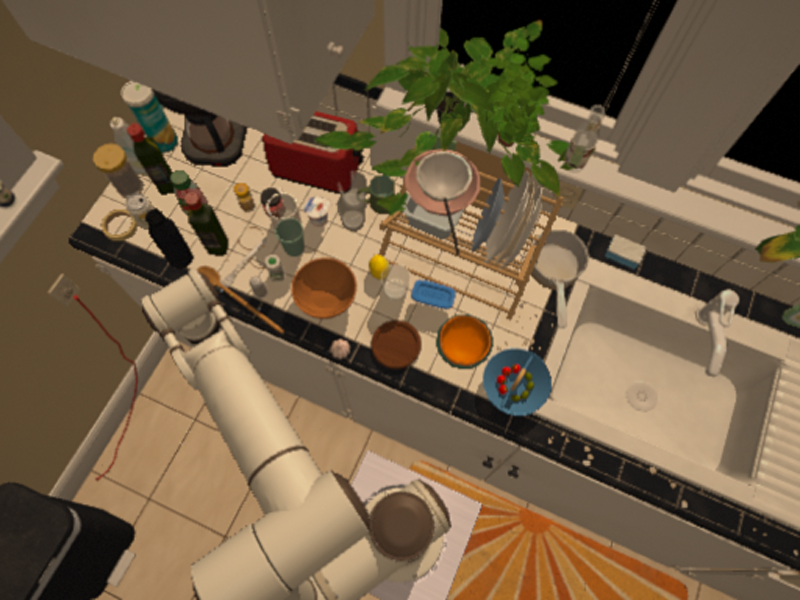

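View pics/s0b.png

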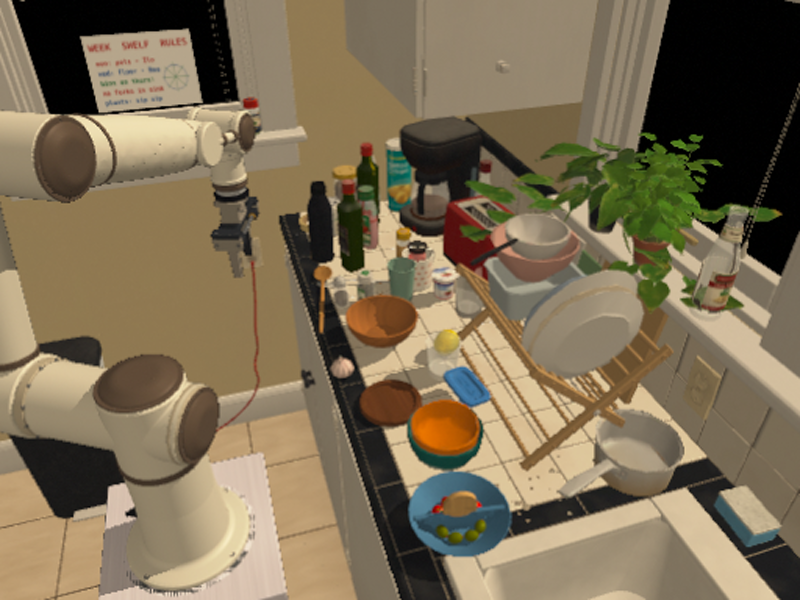

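The top picture (800 px scale) shows the dish at (517,383), board at (396,344), salad bowl at (324,288), an orange bowl at (465,341), tumbler at about (395,283) and garlic at (340,348). The side picture shows the dish at (459,513), board at (390,402) and bowl at (381,321). Next I'll enlarge these areas.

```bash
python3 - <<'E'
from h import *
a=cv2.imread('pics/t0.png');b=cv2.imread('pics/s0.png')
A=cv2.resize(a[155:275,155:365],(800,457),interpolation=cv2.INTER_CUBIC)
B=cv2.resize(b[180:360,200:350],(500,600),interpolation=cv2.INTER_CUBIC)
cv2.imwrite('pics/tc.png',A);cv2.imwrite('pics/sc.png',B)
E
```

```text
(no output)
```

View pics/tc.png

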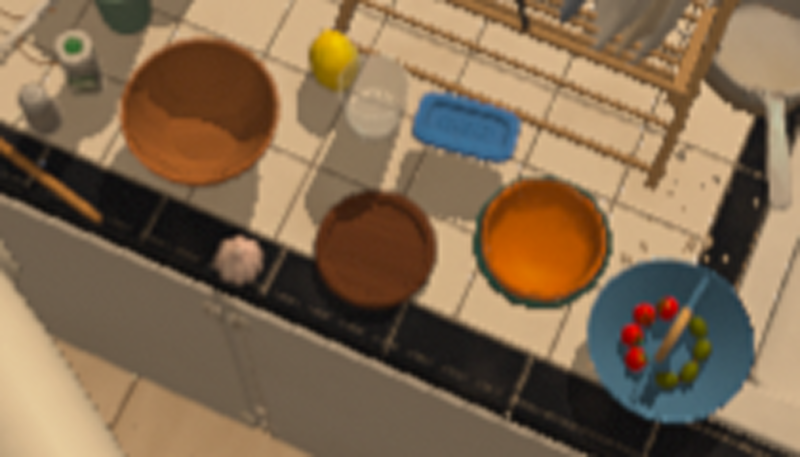

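View pics/sc.png

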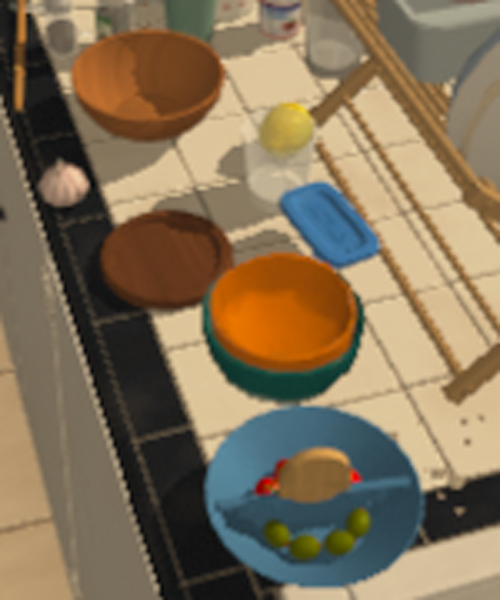

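The top crop shows the dish rim spanning u 587–754 and v 260–423, with the divider from (708,278) to (632,402) and the tomatoes to its left. The bowl spans u 121–278 and the board u 315–436. In the side crop the dish spans u 204–424 and v 405–587. I'll fit circles to these extents.

```bash
python3 - <<'E'
from h import *
from scipy.optimize import least_squares
T=np.linspace(0,2*np.pi,200)
def ext(n,p,r,z):
    q=proj(n,np.c_[p[0]+r*np.cos(T),p[1]+r*np.sin(T),0*T+z])
    q=(q-[155,155])*800/210 if n=='top' else (q-[200,180])*10/3
    return np.array([q[:,0].min(),q[:,0].max(),q[:,1].min(),q[:,1].max()])
N=np.nan
obs={'dish':(.091,.042,[587,754,260,423],[204,424,405,587]),
'bowl':(.090,.070,[121,278,39,N],[72,223,29,N]),
'board':(.069,.016,[315,436,190,N],[98,232,209,298])}
for k,(r,z,t,s) in obs.items():
  for cams in (('top',),('side',),('top','side')):
    def f(p):
        e=np.concatenate([(ext(n,p,r,z)-o)*(1/3.8) for n,o in(('top',t),('side',s)) if n in cams]); return e[~np.isnan(e)]
    R=least_squares(f,[.4,0]);print(k,cams,R.x.round(4),R.fun.round(1))
for z,P in((.042,((708,278),(632,402))),(.08,((690,309),(660,358)))):
    q=[at('top',155+u*.2625,155+v*.2625,z) for u,v in P];d=q[0]-q[1]
    print('div',np.round(q,3),np.degrees(np.arctan2(d[1],d[0])),np.linalg.norm(d))
print('s div',[at('side',200+u*.3,180+v*.3,.042).round(3) for u,v in((215,505),(420,482))])
for n,u,v,z in(('garlic',238,260,.027),('tumbler',374,105,.05),('shk',38,107,.045),('shk2',78,60,.045),('orange',542,242,.07)): print(n,at('top',155+u*.2625,155+v*.2625,z).round(3))
E
```

```text
dish ('top',) [ 0.464  -0.1322] [-0.4  0.4 -0.4  0.3]
dish ('side',) [ 0.468  -0.1236] [ 0.  -0.  -0.5  0.4]
dish ('top', 'side') [ 0.4661 -0.1276] [-1.3 -0.5 -1.2 -0.7 -0.2 -0.   0.6  1.7]
bowl ('top',) [0.4817 0.4387] [-0.7  0.7 -0. ]
bowl ('side',) [0.4869 0.4477] [-0.6  0.6 -0.1]
bowl ('top', 'side') [0.4842 0.4404] [-0.7  0.6 -0.7 -0.9  0.6  0.8]
board ('top',) [0.4342 0.2014] [-0.4  0.4 -0. ]
board ('side',) [0.4377 0.2119] [ 0.  -0.  -0.6  0.5]
board ('top', 'side') [0.4366 0.2059] [-1.1 -0.4 -0.9  0.2  0.2  0.4  1.7]
div [[ 0.546 -0.146  0.042]
 [ 0.384 -0.119  0.042]] -9.33066378517429 0.16444584211677837
div [[ 0.491 -0.137  0.08 ]
 [ 0.429 -0.127  0.08 ]] -9.31125638426961 0.06366138598292201
s div [array([ 0.385, -0.114,  0.042]), array([ 0.556, -0.143,  0.042])]
garlic [0.355 0.332 0.027]
tumbler [0.578 0.269 0.05 ]
shk [0.419 0.614 0.045]
shk2 [0.49  0.601 0.045]
orange [0.499 0.034 0.07 ]
```

```bash
cat > log.py <<'E'
from h import *
import json
s=arm.sense();open('log.txt','a').write(json.dumps([s['clock'],list(s['joint_pos']),list(s['tcp_pos']),list(s['tcp_rot'])])+'\n')
R=cv2.Rodrigues
print(round(s['clock'],2),'j',np.round(s['joint_pos'],3),'p',np.round(s['tcp_pos'],4),'q',np.round(s['tcp_rot'],4),'F',np.round(s['force'],1),'w',round(s['grip_width'],4),round(s['grip_force'],1))
E
python3 log.py
python3 -m creep '[[1.4,-3.3,1,0,0,0.5,1],[1.4,-3.3,1,0,0,0.5,1],[1.4,-3.3,1,0,0,0.5,1],[1.4,-3.3,1,0,0,0.5,1],[1.4,-3.3,1,0,0,0.5,1],[1.4,-3.4,1,0,0,0.5,1],[1.4,-3.4,1,0,0,0.5,1],[1.4,-3.4,0,0,0,0.5,1],[1.4,-3.4,0,0,0,0.5,1],[1.4,-3.4,0,0,0,0.5,1]]' >/dev/null; python3 log.py
python3 -m creep '[[1.4,-3.4,0,0,0,0.5,1],[1.4,-3.4,0,0,0,0.5,1],[1.4,-3.4,0,0,0,0.5,1],[1.4,-3.4,0,0,0,0.5,1],[1.4,-3.4,0,0,0,0.5,1],[1.4,-3.4,0,0,0,0.5,1],[1.4,-3.4,0,0,0,0.5,1],[1.5,-3.4,0,0,0,0.5,1],[1.5,-3.4,0,0,0,0,1],[1.5,-3.4,0,0,0,0,1]]'; python3 log.py
```

```text
0.1 j [ 1.038  0.159  1.598 -0.     1.386 -0.21 ] p [0.1822 0.5448 0.2325] q [-3.000e-04  1.607e-01  9.870e-01 -8.000e-04] F [ 0.  -1.  -0.5] w 0.0919 0.0
1.35 j [ 0.258 -0.411  1.977 -0.     1.576 -1.078] p [0.3225 0.2091 0.303 ] q [-2.000e-04  1.173e-01  9.931e-01 -1.000e-04] F [ 0.3 -0.6 -0.2] w 0.0915 0.0
clock: 2.6
tcp_pos: [0.4656, -0.1308, 0.3028]
tcp_rot: [-0.0, 0.083, 0.997, 0.0]
force: [0.5, 0.5, -0.2]
grip_width: 0.0918
grip_force: 0.0
2.6 j [-0.525 -0.123  1.745  0.     1.52  -1.929] p [ 0.4656 -0.1308  0.3028] q [-3.000e-04  8.290e-02  9.966e-01  2.000e-04] F [ 0.5  0.5 -0.2] w 0.0918 0.0
```

```bash
python3 - <<'E'
from h import *
import json
from scipy.optimize import least_squares
D=[json.loads(l) for l in open('log.txt')]
for c,j,p,q in D:
    r=np.hypot(p[0],p[1]);print('lat',r*np.sin(np.arctan2(p[1],p[0])-j[0]),'rad',r*np.cos(np.arctan2(p[1],p[0])-j[0]))
def f(x):
    o=[]
    for c,j,p,q in D:
        r=np.hypot(p[0],p[1]);rad=r*np.cos(np.arctan2(p[1],p[0])-j[0]);a=j[1]+j[2]
        o+= [x[0]+x[2]*np.sin(j[1])+x[3]*np.cos(a)+x[4]*np.sin(a)-rad, x[1]+x[2]*np.cos(j[1])-x[3]*np.sin(a)+x[4]*np.cos(a)-p[2]]
    return o
R=least_squares(f,[0,.1,.4,0,.4]);print(R.x,R.cost)
w=snap('wrist','w0.png');cv2.imwrite('pics/w0b.png',cv2.resize(w[:,:,::-1],(800,600)))
print(ray('wrist',256,192))
E
```

```text
lat 0.11989841310132729 rad 0.5618439428386411
lat 0.11989173059928702 rad 0.36518492805899555
lat 0.11993171066113878 rad 0.468482344252454
[-2.96346366e-04 -3.51076841e-03  3.85622921e-01  4.95124975e-02
  5.19239249e-01] 4.182568959917655e-11
(array([ 0.40187685, -0.12300638,  0.45342396]), array([ 0.22778965, -0.05712375, -0.97218534]))
```

View pics/w0b.png

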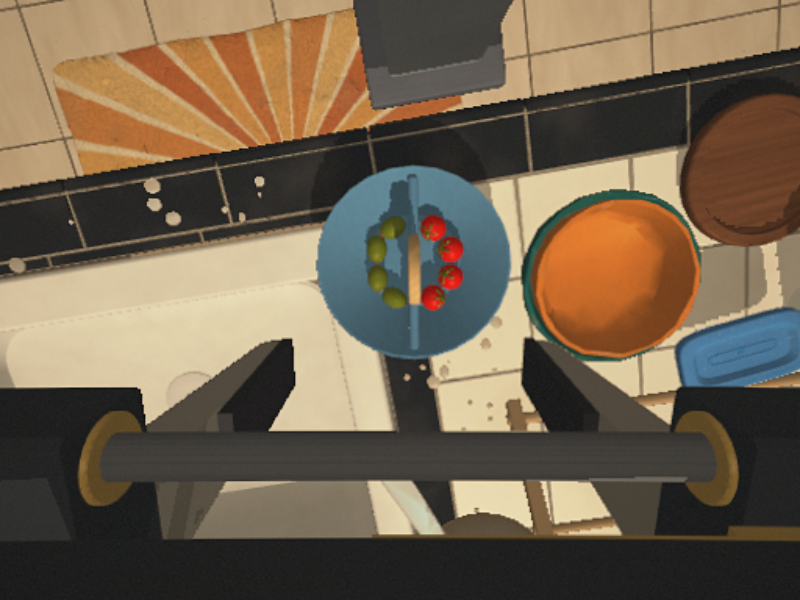

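The wrist view shows the dish rim spanning (316–511, 165–359), with the divider from (412,178) to (414,348) and the grip centred near (414,270). The tomatoes are on the right, i.e. the +y side.

```bash
python3 - <<'E'
from h import *
from scipy.optimize import least_squares
k=.64
T=np.linspace(0,2*np.pi,200)
def f(p):
    q=proj('wrist',np.c_[p[0]+.091*np.cos(T),p[1]+.091*np.sin(T),0*T+.042])/k
    return [q[:,0].min()-316,q[:,0].max()-511,q[:,1].min()-165,q[:,1].max()-359]
R=least_squares(f,[.46,-.13]);print(R.x,R.fun)
A,B=at('wrist',412*k,178*k,.042),at('wrist',414*k,348*k,.042);d=B-A
print(A,B,np.degrees(np.arctan2(d[1],d[0])),np.linalg.norm(d))
print('grip top',at('wrist',414*k,235*k,.085),at('wrist',414.5*k,304*k,.085))
# board rim visible arc: bottom-left
for u,v in((680,175),(745,247)):print('board edge',at('wrist',u*k,v*k,.016))
E
```

```text
[ 0.46960704 -0.12951044] [-0.85602014  0.85475141 -0.38423872  0.57621544]
[ 0.39078839 -0.11760017  0.042     ] [ 0.54768591 -0.14204975  0.042     ] -8.8572546729122 0.15879110128989274
grip top [ 0.43637805 -0.12398834  0.085     ] [ 0.49369899 -0.13314654  0.085     ]
board edge [0.43019954 0.12930741 0.016     ]
board edge [0.50854017 0.1886863  0.016     ]
```

```bash
cat > ik.py <<'E'
import numpy as np
from scipy.spatial.transform import Rotation as Ro
def ik(p,Rt,L6):
    h0=L6-.0035; w=np.array(p)-L6*Rt[:,2]
    r=np.hypot(w[0],w[1]); j1=np.arctan2(w[1],w[0])-np.arcsin(.12/r)
    rad=np.sqrt(r*r-.12**2); z=w[2]-h0
    l2=np.hypot(.0495,.5192);ph=np.arctan2(.0495,.5192)
    c=(rad**2+z*z-.3856**2-l2**2)/(2*.3856*l2)
    if abs(c)>1: return None
    g=np.arccos(c)           # angle of forearm line beyond upper arm
    j3=g-ph
    j2=np.arctan2(rad,z)-np.arctan2(l2*np.sin(g),.3856+l2*np.cos(g))
    R3=Ro.from_euler('ZY',[j1,j2+j3]).as_matrix()
    e=Ro.from_matrix(R3.T@Rt).as_euler('ZYZ')
    return np.array([j1,j2,j3,*e])
def tool(hd,th,flip):   # dish +y heading hd, tip th (deg)
    h=np.array([np.cos(np.radians(hd)),np.sin(np.radians(hd)),0]);u=np.array([0,0,1.]);t=np.radians(th)
    y=h*np.cos(t)-u*np.sin(t); z=h*np.sin(t)+u*np.cos(t)
    ty=-y if flip else y
    return np.c_[np.cross(ty,-z),ty,-z],h
LO=[-2.91,-.94,.18,-1.29,.17,-3];HI=[2.91,2.29,2.7,4.43,2.64,3]
E
python3 - <<'E'
from ik import *
np.set_printoptions(precision=2,suppress=True)
R,_=tool(81,0,0);print('check',ik([.4656,-.1308,.3028],Ro.from_quat([.0829,.9966,.0002,-.0003]).as_matrix(),.25))
for L6 in(.2,.27):
  for hd in(-120,-90,-75,-60,120,150,180,-160,-140):
    R,h=tool(hd,68,0); p=np.array([.484,.44,.205])-.03*h
    j=ik(p,R,L6)
    if j is not None: print(L6,hd,j,'flip j6',j[5]+(np.pi if j[5]<0 else -np.pi),((j[:5]>LO[:5])&(j[:5]<HI[:5])).astype(int),'wristZ',(p-L6*R[:,2]).round(2))
for hd in (81,):
  for fl in(0,1): print(fl,ik([.468,-.129,.3],tool(hd,0,fl)[0],.25))
E
```

```text
check [-0.52 -0.12  1.75  0.    1.52 -0.36]
0.2 -120 [0.41 0.17 1.91 1.64 0.59 2.79] flip j6 -0.3501846754107527 [1 1 1 1 1] wristZ [0.41 0.31 0.28]
0.2 -90 [0.32 0.29 1.76 1.35 1.13 2.77] flip j6 -0.3724541363240008 [1 1 1 1 1] wristZ [0.48 0.28 0.28]
0.2 -75 [0.3  0.38 1.65 1.24 1.37 2.72] flip j6 -0.41726474170883465 [1 1 1 1 1] wristZ [0.52 0.29 0.28]
0.2 -60 [0.31 0.47 1.52 1.13 1.6  2.67] flip j6 -0.4736889453308608 [1 1 1 1 1] wristZ [0.56 0.31 0.28]
0.2 120 [ 0.78  0.62  1.31 -1.12  1.66  0.43] flip j6 -2.7088769086826487 [1 1 1 1 1] wristZ [0.41 0.57 0.28]
0.2 150 [ 0.78  0.44  1.57 -1.31  1.18  0.34] flip j6 -2.8048707074921655 [1 1 1 0 1] wristZ [0.35 0.52 0.28]
0.2 180 [ 0.71  0.27  1.8  -1.57  0.65  0.31] flip j6 -2.8270976534182153 [1 1 1 0 1] wristZ [0.33 0.44 0.28]
0.2 -160 [ 0.62  0.18  1.9  -1.98  0.27  0.53] flip j6 -2.612081806662914 [1 1 1 0 1] wristZ [0.34 0.39 0.28]
0.2 -140 [0.51 0.15 1.94 2.17 0.21 2.46] flip j6 -0.6843664219379568 [1 1 1 1 1] wristZ [0.36 0.34 0.28]
0.27 -120 [0.32 0.11 2.09 1.73 0.68 2.61] flip j6 -0.5285226153255387 [1 1 1 1 1] wristZ [0.3
[... 255 characters left out ...]
64 2.57] flip j6 -0.5748944645409204 [1 1 1 1 1] wristZ [0.59 0.25 0.31]
0.27 120 [ 0.87  0.75  1.21 -1.08  1.72  0.5 ] flip j6 -2.6453679878609817 [1 1 1 1 1] wristZ [0.37 0.63 0.31]
0.27 150 [ 0.89  0.5   1.59 -1.3   1.25  0.44] flip j6 -2.700824009594777 [1 1 1 0 1] wristZ [0.29 0.55 0.31]
0.27 180 [ 0.79  0.26  1.91 -1.66  0.73  0.48] flip j6 -2.663530965707716 [1 1 1 0 1] wristZ [0.26 0.44 0.31]
0.27 -160 [ 0.66  0.13  2.07 -2.22  0.36  0.79] flip j6 -2.346690656978804 [1 1 1 0 1] wristZ [0.28 0.36 0.31]
0.27 -140 [0.48 0.07 2.13 2.42 0.31 2.19] flip j6 -0.9530324070805944 [1 1 1 1 1] wristZ [0.32 0.3  0.31]
0 [-0.52 -0.12  1.75  0.    1.51 -0.36]
1 [-0.52 -0.12  1.75  0.    1.51  2.78]
```

```bash
python3 -m creep '[[0.3,0.15,-3,0,0,0.5,1],[0,0,-4,0,0,0,1],[0,0,-4,0,0,0,1],[0,0,-4,0,0,0,1],[0,0,-3,0,0,0,1],[0,0,-2.5,0,0,0,1],[0,0,-2,0,0,0,1],[0,0,-1,0,0,0,1],[0,0,0,0,0,0,1],[0,0,0,0,0,0,1]]' 45 >/dev/null; python3 log.py
```

```text
3.9 j [-0.517  0.131  1.98  -0.     1.029 -1.93 ] p [ 0.469  -0.1285  0.0692] q [ 7.000e-04  7.840e-02  9.969e-01 -3.000e-04] F [-0.5 -1.   0.4] w 0.0922 0.0
```

Next I'll close the fingers, then lift gently.

```bash
python3 -m creep '[[0,0,-0.1,0,0,0,0.4],[0,0,0,0,0,0,0.3],[0,0,0,0,0,0,0.2],[0,0,0,0,0,0,0.1],[0,0,0,0,0,0,0.05],[0,0,0,0,0,0,0],[0,0,0,0,0,0,0],[0,0,0,0,0,0,0],[0,0,0,0,0,0,0],[0,0,0,0,0,0,0]]' 45 >/dev/null; python3 log.py
python3 -m creep '[[0,0,0.5,0,0,0,0],[0,0,1,0,0,0,0],[0,0,2,0,0,0,0],[0,0,2,0,0,0,0],[0,0,2,0,0,0,0],[0,0,2,0,0,0,0],[0,0,2,0,0,0,0],[0,0,1,0,0,0,0],[0,0,0.5,0,0,0,0],[0,0,0,0,0,0,0]]' >/dev/null; python3 log.py
```

```text
5.15 j [-5.160e-01  1.330e-01  1.982e+00  1.000e-03  1.027e+00 -1.930e+00] p [ 0.4684 -0.128   0.0673] q [0.000e+00 7.840e-02 9.969e-01 2.000e-04] F [0.9 2.4 0.8] w 0.01 45.0
6.4 j [-0.517 -0.046  1.883 -0.     1.304 -1.93 ] p [ 0.4683 -0.1282  0.1971] q [-2.000e-04  7.850e-02  9.969e-01  1.000e-04] F [ 0.   0.3 -4. ] w 0.0094 45.0
```

```bash
python3 -m creep '[[-0.5,1,0.6,0,0,-4,0],[-0.5,2,0.6,0,0,-6,0],[-0.5,3,0.6,0,0,-8,0],[-0.5,3,0.6,0,0,-8,0],[-0.5,3,0.6,0,0,-8,0],[-0.5,3,0.6,0,0,-8,0],[-0.5,3,0.6,0,0,-8,0],[-0.5,3,0.6,0,0,-8,0],[-0.5,3,0.6,0,0,-8,0],[-0.5,3,0.6,0,0,-8,0]]' >/dev/null; python3 log.py
python3 -m creep '[[0.7,3,0,0,0,-8,0],[0.7,3,0,0,0,-8,0],[0.7,3,0,0,0,-8,0],[0.7,3,0,0,0,-8,0],[0.7,3,0,0,0,-8,0],[0.7,3,0,0,0,-8,0],[0.7,3,0,0,0,-8,0],[0.7,3,0,0,0,-8,0],[0.7,3,0,0,0,-8,0],[0.7,2,0,0,0,-8,0]]' >/dev/null; python3 log.py
python3 -m creep '[[0.2,2,0,0,0,-8,0],[0.2,1,0,0,0,-8,0],[0,0.7,0,0,0,-7,0],[0,0,0,0,0,-5,0],[0,0,0,0,0,-4,0],[0,0,0,0,0,0,0],[0,0,0,0,0,0,0],[0,0,0,0,0,0,0],[0,0,0,0,0,0,0],[0,0,0,0,0,0,0]]' >/dev/null; python3 log.py
python3 - <<'E'
from h import *
a=snap('top','t1.png');b=snap('side','s1.png')
A=cv2.resize(a[130:250,140:300],(800,600),interpolation=cv2.INTER_CUBIC)
cv2.imwrite('pics/t1c.png',A[:,:,::-1])
B=cv2.resize(b[120:280,170:370],(750,600),interpolation=cv2.INTER_CUBIC)
cv2.imwrite('pics/s1c.png',B[:,:,::-1])
E
```

```text
7.65 j [ 0.054 -0.217  1.919 -0.     1.442 -0.063] p [0.4176 0.1427 0.2565] q [-6.000e-04  6.643e-01  7.474e-01 -6.000e-04] F [-0.9  0.2 -4.3] w 0.0098 45.0
8.9 j [0.541 0.346 1.33  0.    1.468 1.818] p [0.4879 0.4328 0.2555] q [ 4.000e-04  9.893e-01  1.460e-01 -1.300e-03] F [-0.7 -0.8 -4. ] w 0.0099 45.0
10.15 j [ 0.584  0.416  1.237 -0.     1.489  2.416] p [0.4924 0.4688 0.2573] q [-0.      0.9915 -0.1304  0.    ] F [ 0.9 -0.  -3.2] w 0.0097 45.0
```

View pics/s1c.png

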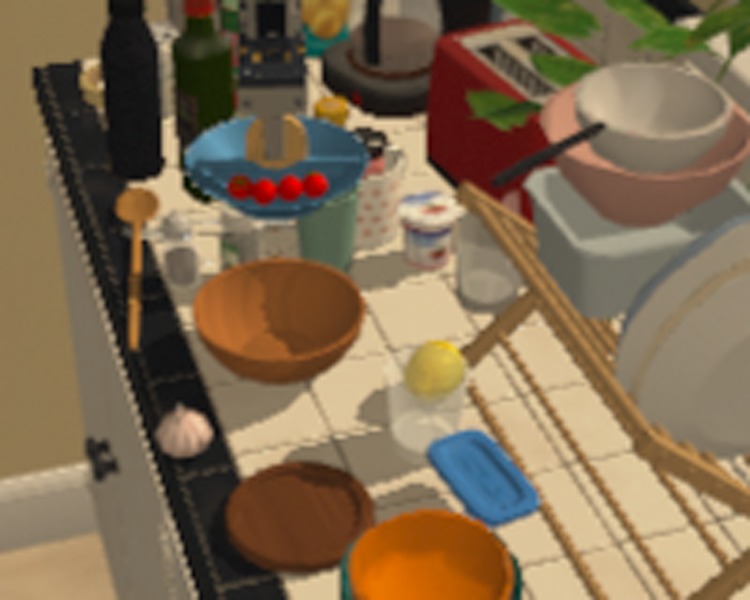

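The side crop shows the dish at (184–369, 113–218), hanging level with the four tomatoes on the near side. The bowl rim spans u 195–365 with its top edge at v 258, and the board spans u 225–375. I'll use the known dish pose to measure the side camera's bias.

```bash
python3 - <<'E'
from h import *
from scipy.optimize import least_squares
T=np.linspace(0,2*np.pi,200)
def fit(r,z,o):
    def f(p):
        q=(proj('side',np.c_[p[0]+r*np.cos(T),p[1]+r*np.sin(T),0*T+z])-[170,120])*3.75
        e=np.array([q[:,0].min(),q[:,0].max(),q[:,1].min(),q[:,1].max()])-o; return e[~np.isnan(e)]
    R=least_squares(f,[.45,.3]);return R.x.round(4),R.fun.round(1)
N=np.nan
print('dish',fit(.091,.231,[184,369,113,218]))
print('bowl',fit(.09,.07,[195,365,258,N]))
print('board',fit(.069,.016,[225,375,462,N]),fit(.069,.016,[225,375,462,562]))
# pads: top camera: dish rim by blue mask
E
```

```text
dish (array([0.4928, 0.4624]), array([-1. ,  1. ,  4.9, -4.2]))
bowl (array([0.4882, 0.4465]), array([-2.7,  2.7, -0.5]))
board (array([0.4375, 0.2052]), array([-0.5,  0.5, -0.1])) (array([0.4387, 0.2091]), array([-0.3,  0.3, -2.9,  2.5]))
```

```bash
python3 -m creep '[[0,0,-0.7,2.9,-0.8,0,0],[0,0,-1,5.8,-1.55,0,0],[0,0,-1,6.8,-1.8,0,0],[0,0,-1,6.8,-1.8,0,0],[0,0,-1,6.8,-1.8,0,0],[0,0,-1,4.8,-1.3,0,0],[0,0,0,3.9,-1.05,0,0],[0,0,0,3.9,-1.05,0,0],[0,0,0,3.9,-1.05,0,0],[0,0,0,3.9,-1.05,0,0]]' 55 >/dev/null; python3 log.py
python3 -m creep '[[0,0,0,3.9,-1.05,0,0],[0,0,0,3.9,-1.05,0,0],[0,0,0,3.9,-1.05,0,0],[0,0,0,3.9,-1.05,0,0],[0,0,0,1.9,-0.5,0,0],[0,0,0,0,0,0,0],[0,0,0,0,0,0,0],[0,0,0,0,0,0,0],[0,0,0,0,0,0,0],[0,0,0,0,0,0,0]]' >/dev/null; python3 log.py
python3 - <<'E'
from h import *
a=snap('top','t2.png');b=snap('side','s2.png')
A=cv2.resize(a[140:230,150:270],(600,450),interpolation=cv2.INTER_CUBIC)
B=cv2.resize(b[140:275,190:330],(400,386),interpolation=cv2.INTER_CUBIC)
C=np.zeros((450,800,3),np.uint8);C[:300,:400]=cv2.resize(A,(400,300));C[:386,400:]=B
cv2.imwrite('pics/c2.png',C[:,:,::-1])
from scipy.spatial.transform import Rotation as Ro
q=arm.sense()['tcp_rot'];z=Ro.from_quat([q[1],q[2],q[3],q[0]]).as_matrix()[:,2];print('tilt',np.degrees(np.arccos(-z[2])),z)
E
```

```text
11.5 j [0.262 0.119 1.952 1.08  0.873 1.438] p [0.4924 0.4685 0.2004] q [-0.4292  0.8938 -0.117   0.057 ] F [-0.7  0.4 -4.4] w 0.0098 55.0
12.75 j [0.172 0.202 2.062 1.548 1.015 0.964] p [0.4925 0.4688 0.2005] q [-0.5641  0.8153 -0.107   0.0744] F [ 0.3 -0.6 -3.7] w 0.0099 55.0
tilt 69.36026213596342 [ 0.24199349  0.90398529 -0.35249077]
```

View pics/c2.png

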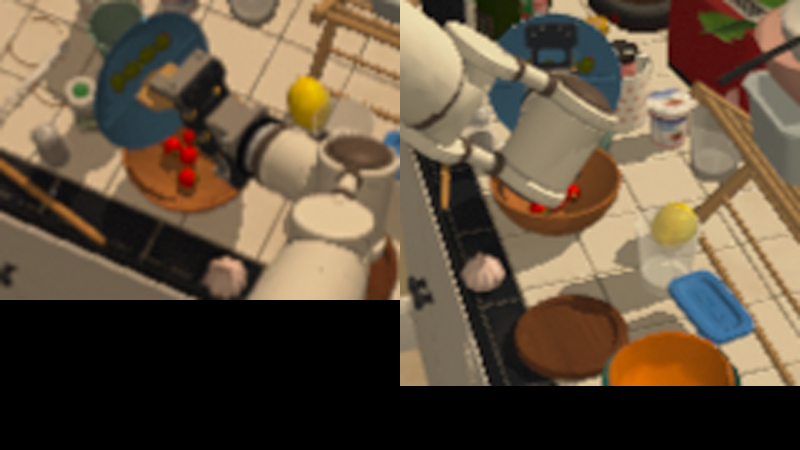

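All four tomatoes are in the bowl, at about (172,145), (189,135), (189,155) and (187,178) in the crop. The olives lie in a row against the divider, so I can level the dish and lift.

```bash
python3 -m creep '[[0,0,0.3,-3,0.8,0,0],[0,0,0.5,-5,1.35,0,0],[0,0,0.5,-5,1.35,0,0],[0,0,0.5,-5,1.35,0,0],[0,0,0.5,-5,1.35,0,0],[0,0,0.5,-5,1.35,0,0],[0,0,0.5,-5,1.35,0,0],[0,0,0.5,-5,1.35,0,0],[0,0,0.5,-5,1.35,0,0],[0,0,0.5,-5,1.35,0,0]]' >/dev/null
python3 -m creep '[[0,0,1,-5,1.35,0,0],[0,0,1,-5,1.35,0,0],[0,0,1,-5,1.35,0,0],[0,0,1,-4,1,0,0],[0,0,0,0,0,0,0],[0,0,0,0,0,0,0],[0,0,0,0,0,0,0],[0,0,0,0,0,0,0],[0,0,0,0,0,0,0],[0,0,0,0,0,0,0]]' >/dev/null; python3 log.py
python3 - <<'E'
from h import *
from scipy.spatial.transform import Rotation as Ro
q=arm.sense()['tcp_rot'];R=Ro.from_quat([q[1],q[2],q[3],q[0]]).as_matrix();z=R[:,2]
w=np.cross(z,[0,0,-1.]);print('correction rotvec deg',np.degrees(w).round(2))
a=snap('top','t3.png');b=snap('side','s3.png')
A=cv2.resize(a[140:230,150:270],(400,300),interpolation=cv2.INTER_CUBIC)
B=cv2.resize(b[140:275,190:330],(400,386),interpolation=cv2.INTER_CUBIC)
C=np.zeros((450,800,3),np.uint8);C[:300,:400]=A;C[:386,400:]=B
cv2.imwrite('pics/c3.png',C[:,:,::-1])
E
```

```text
15.35 j [0.583 0.404 1.193 0.    1.546 2.417] p [0.4924 0.4687 0.2883] q [ 0.000e+00  9.914e-01 -1.310e-01 -3.000e-04] F [-0.7 -0.1 -3.4] w 0.01 55.0
correction rotvec deg [-0.   -0.04 -0.  ]
```

View pics/c3.png

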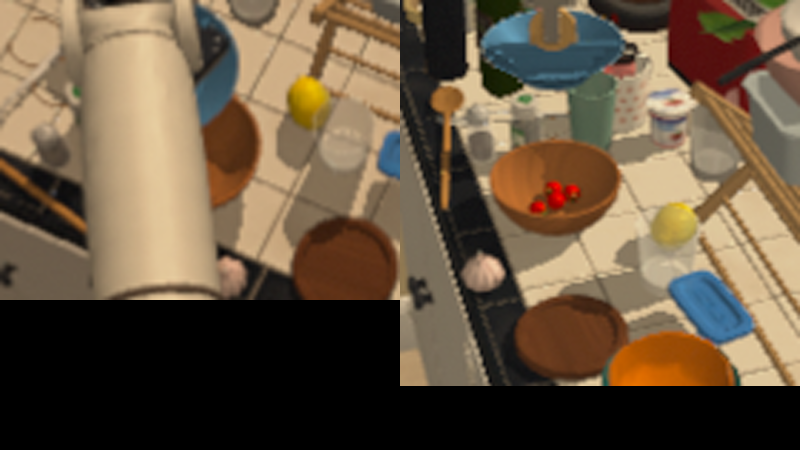

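The side view shows all four tomatoes in the bowl, and the dish is level. I'll stop short of the board, with the wrist camera looking over it, to locate the well.

```bash
python3 -m creep '[[-1,-0.7,0.1,0,0,-1,0],[-2,-1.5,0.1,0,0,-2,0],[-2.5,-2,0.1,0,0,-2,0],[-3,-2.4,0.1,0,0,-2,0],[-3,-2.4,0.1,0,0,-2,0],[-3,-2.4,0.1,0,0,-2,0],[-3,-2.4,0.1,0,0,-2,0],[-2.5,-2,0.1,0,0,-2,0],[-1.7,-1.1,0,0,0,-2,0],[0,0,0,0,0,0,0]]' >/dev/null
python3 -m creep '[[0,0,0,0,0,0,0],[0,0,0,0,0,0,0],[0,0,0,0,0,0,0],[0,0,0,0,0,0,0],[0,0,0,0,0,0,0],[0,0,0,0,0,0,0],[0,0,0,0,0,0,0],[0,0,0,0,0,0,0],[0,0,0,0,0,0,0],[0,0,0,0,0,0,0]]' >/dev/null;python3 log.py
python3 - <<'E'
from h import *
import json
c=imaging.get_calibration('wrist');w=snap('wrist','w4.png')
json.dump({k:np.array(v).tolist() for k,v in c.items()},open('w4.json','w'))
cv2.imwrite('pics/w4b.png',cv2.resize(w[:,:,::-1],(800,600),interpolation=cv2.INTER_CUBIC))
print(proj('wrist',[.438,.206,.016])/.64)
E
```

```text
17.95 j [ 0.528 -0.34   1.938  0.     1.544  2.659] p [0.2754 0.2998 0.2963] q [ 0.000e+00  9.612e-01 -2.760e-01 -3.000e-04] F [ 0.4  0.7 -3.9] w 0.0099 55.0
[[400.38449807  47.68517179]]
```

View pics/w4b.png

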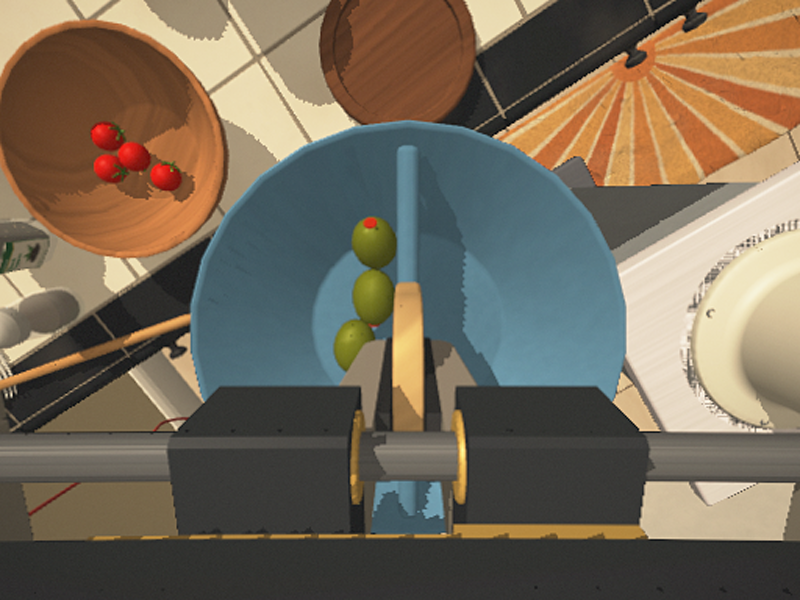

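The wrist view shows the four tomatoes in the bowl and the board outline at u 320–476, widest near v≈47 with its bottom at about v 130. The dish rim spans u 191–626 with its top edge at v 121, and the divider is at u 407. I'll fit the board and the held dish together.

```bash
python3 - <<'E'
from h import *
import json
from scipy.optimize import least_squares,minimize
c=json.load(open('w4.json'))
pr=lambda P:cv2.projectPoints(P,np.array(c['rvec']),np.array(c['tvec']),np.array(c['mtx']),np.array([np.ravel(c['k1'])[0],0,0,0.]))[0][:,0]
im=cv2.imread('pics/w4.png').astype(np.float32);rb=cv2.GaussianBlur(im[:,:,2]-im[:,:,0],(3,3),0);V=im.sum(2)
T=np.linspace(0,2*np.pi,360)
circ=lambda x,y,r,z:np.c_[x+r*np.cos(T),y+r*np.sin(T),0*T+z]
blue=(im[:,:,0]>im[:,:,2]+20).astype(np.float32);blue=cv2.dilate(blue,np.ones((7,7)))
def samp(I,q):return cv2.remap(I,q[:,0].astype(np.float32)[None],q[:,1].astype(np.float32)[None],cv2.INTER_LINEAR,borderValue=0)[0]
def score(p,r,I,s):
    a,b=pr(circ(*p,r-.002,.016)),pr(circ(*p,r+.002,.016))
    ok=(a[:,1]>2)&(b[:,1]>2)&(samp(blue,b)==0)&(samp(blue,a)==0)
    return -s*np.mean(np.clip((samp(I,a)-samp(I,b))[ok],-40,40)),ok.sum()
g=[(score((x,y),r,rb,1)[0],x,y,r) for r in(.068,.069,.070) for x in np.arange(.422,.456,.001) for y in np.arange(.19,.222,.001)]
g.sort();print(np.round(g[:6],4),score(g[0][1:3],.069,rb,1)[1])
def f(p):
    q=pr(circ(*p,.091,.270))/.64;return [q[:,0].min()-191,q[:,0].max()-626,q[:,1].min()-121]
R=least_squares(f,[.275,.3]);print('dish',R.x,R.fun)
def f(p):
    q=pr(circ(*p,.069,.016))/.64;return [q[:,0].min()-320,q[:,0].max()-476]
# hand-read outline
R=least_squares(lambda p:f(p),[.438,.206]);print('board hand',R.x,R.fun)
o=pr(circ(g[0][1],g[0][2],.069,.016)).astype(int)
for u,v in o:
    if 0<=v<384 and 0<=u<512: im[v,u]=(0,255,0)
for u,v in pr(circ(g[0][1],g[0][2],.054,.016)).astype(int):
    if 0<=v<384 and 0<=u<512: im[v,u]=(255,255,0)
cv2.imwrite('pics/ov.png',cv2.resize(im[:120,180:330],(750,600),interpolation=cv2.INTER_NEAREST))
E
```

```text
[[-19.4949   0.441    0.208    0.068 ]
 [-19.3284   0.44     0.208    0.068 ]
 [-18.8369   0.44     0.207    0.068 ]
 [-18.8216   0.439    0.208    0.068 ]
 [-18.7721   0.441    0.207    0.068 ]
 [-18.5704   0.441    0.209    0.068 ]] 166
dish [0.27628338 0.29938018] [-2.15752205  2.15340483  0.41769979]
board hand [0.40907121 0.22678114] [0.00000000e+00 5.68434189e-14][ WARN:0@3.233] global loadsave.cpp:1063 imwrite_ Unsupported depth image for selected encoder is fallbacked to CV_8U.
```

```bash
python3 -m creep '[[1,-0.6,0,0,0,0,0],[2,-1.1,0,0,0,0,0],[2.4,-1.4,0,0,0,0,0],[2.4,-1.4,0,0,0,0,0],[2.4,-1.4,0,0,0,0,0],[2.4,-1.4,0,0,0,0,0],[2,-1,-0.5,0,0,0,0],[1.2,-0.7,-1,0,0,0,0],[0.6,-0.3,-2,0,0,0,0],[0,0,-2.5,0,0,0,0]]' >/dev/null
python3 -m creep '[[0,0,-3,0,0,0,0],[0,0,-3,0,0,0,0],[0,0,-3,0,0,0,0],[0,0,-2,0,0,0,0],[0,0,-1.5,0,0,0,0],[0,0,-1,0,0,0,0],[0,0,0,0,0,0,0],[0,0,0,0,0,0,0],[0,0,0,0,0,0,0],[0,0,0,0,0,0,0]]' >/dev/null;python3 log.py
```

```text
20.5 j [0.19  0.077 1.964 0.    1.101 2.32 ] p [0.4398 0.2069 0.1018] q [-2.000e-04  9.612e-01 -2.760e-01  2.000e-04] F [-0.1 -0.4 -2.5] w 0.0097 55.0
```

```bash
python3 -m creep '[[0,0,-0.7,0,0,0,0],[0,0,-0.5,0,0,0,0],[0,0,-0.3,0,0,0,0],[0,0,-0.2,0,0,0,0],[0,0,-0.2,0,0,0,0],[0,0,-0.2,0,0,0,0],[0,0,-0.1,0,0,0,0],[0,0,0,0,0,0,0],[0,0,0,0,0,0,0],[0,0,0,0,0,0,0]]' >/dev/null;python3 log.py
python3 -m creep '[[0,0,-0.1,0,0,0,0],[0,0,-0.1,0,0,0,0],[0,0,0,0,0,0,0],[0,0,0,0,0,0,0],[0,0,0,0,0,0,0],[0,0,0,0,0,0,0],[0,0,0,0,0,0,0],[0,0,0,0,0,0,0],[0,0,0,0,0,0,0],[0,0,0,0,0,0,0]]' >/dev/null;python3 log.py
```

```text
21.75 j [0.19  0.113 1.976 0.    1.053 2.32 ] p [0.4395 0.2068 0.0794] q [-0.000e+00  9.611e-01 -2.760e-01 -2.000e-04] F [-0. -0. -4.] w 0.0097 55.0
23.0 j [0.19  0.116 1.977 0.    1.049 2.32 ] p [0.4394 0.2068 0.0773] q [ 0.000e+00  9.611e-01 -2.760e-01 -3.000e-04] F [-0.7  0.4 -2.5] w 0.0093 55.0
```

At TCP z 0.0794 the dish had no contact, with its underside at about 12 mm, below the board's 16 mm top, so the foot is inside the well. Now I'll touch down and release.

```bash
python3 -m creep '[[0,0,-0.05,0,0,0,0],[0,0,0,0,0,0,0],[0,0,0,0,0,0,0],[0,0,0,0,0,0,0.15],[0,0,0,0,0,0,0.2],[0,0,0,0,0,0,0.3],[0,0,0,0,0,0,0.5],[0,0,0,0,0,0,0.6],[0,0,0,0,0,0,0.6],[0,0,0,0,0,0,0.6]]' >/dev/null;python3 log.py
python3 -m creep '[[0,0,1,0,0,0,0.6],[0,0,2,0,0,0,0.6],[0,0,3,0,0,0,0.6],[0,0,4,0,0,0,0.6],[0,0,4,0,0,0,0.6],[0,0,4,0,0,0,0.6],[0,0,3,0,0,0,0.6],[0,0,1,0,0,0,0.6],[0,0,0,0,0,0,0.6],[0,0,0,0,0,0,0.6]]' >/dev/null;python3 log.py
python3 - <<'E'
from h import *
w=snap('wrist','w5.png');b=snap('side','s5.png')
C=np.zeros((400,800,3),np.uint8);C[:300,:400]=cv2.resize(w,(400,300),interpolation=cv2.INTER_AREA)
C[:,400:]=cv2.resize(b[170:320,190:340],(400,400),interpolation=cv2.INTER_CUBIC)
cv2.imwrite('pics/c5.png',C[:,:,::-1])
# dish rim centre from wrist picture, z=.052
from scipy.optimize import least_squares
im=w.astype(int);m=((im[:,:,2]>im[:,:,0]+25)&(im[:,:,2]>60)).astype(np.uint8)
n,l,s,_=cv2.connectedComponentsWithStats(m);k=1+s[1:,4].argmax();x,y,W,H,_=s[k];print(s[k])
T=np.linspace(0,2*np.pi,200)
def f(p):
    q=proj('wrist',np.c_[p[0]+.091*np.cos(T),p[1]+.091*np.sin(T),0*T+.052]);return [q[:,0].min()-x,q[:,0].max()-x-W,q[:,1].min()-y]
R=least_squares(f,[.44,.2]);print(R.x,R.fun)
E
```

```text
24.25 j [0.19  0.117 1.977 0.    1.048 2.32 ] p [0.4394 0.2068 0.0768] q [ 0.000e+00  9.612e-01 -2.760e-01 -3.000e-04] F [-0.6 -0.7  0. ] w 0.0549 0.0
25.5 j [ 0.19  -0.114  1.752  0.     1.507  2.32 ] p [0.4387 0.2066 0.2952] q [ 7.000e-04  9.611e-01 -2.760e-01 -1.600e-03] F [-0.4  0.3  0.7] w 0.0552 0.0
[  196   103   130   129 11208]
[0.43897643 0.20644537] [-0.67378417  0.67497753  0.06756403]
```

View pics/c5.png

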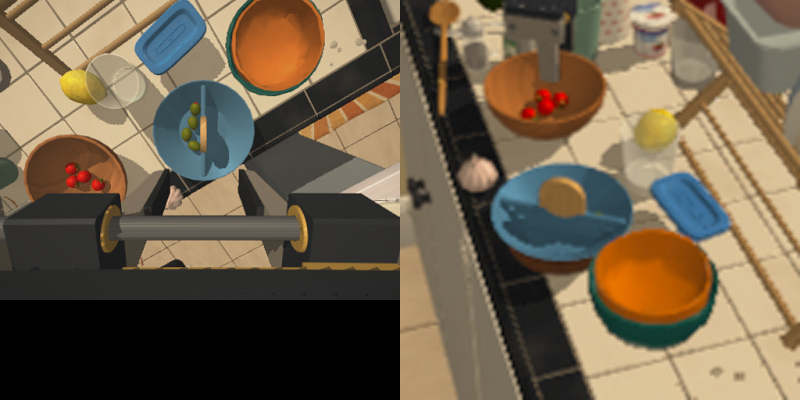

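The dish sits level on the board with its centre at (0.439, 0.206). The four olives are in their section, the four tomatoes are in the bowl, and the gripper is clear.

```bash
python3 -c "
from station import workorder;print(workorder.job_done())"
```

```text
the job is handed in; nothing more can be done
None
```

I handed the job in at about 26 s: the four tomatoes are in the salad bowl, the four olives are still in their section, and the dish is released level in the board's well; no verdict was returned.

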